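# Make up two pH calibration kits from the buffer stock

## Robot

A 7-joint arm with a two-finger parallel gripper is mounted at the origin on a cart in front of the work surface, level with it; the furniture and walls round the work are solid. World frame = base frame: x ahead of the robot, y to its left, z up, the work surface at z = 0. Lengths are in m, angles in degrees, forces in N, time in s.
With the tool pointing down it reaches from about 0.35 to 0.9 m from the base axis. Payload 19.9 kg.
Tool frame: the origin (TCP) lies midway between the tips of the shut fingers; the grasp point (between the pads) lies 19 mm behind it; z points along the fingers, y is the line along which they close (so a half turn about z gives the same grasp; the last joint's range is limited). The gripper opens to 85 mm and grips with 20 to 120 N. Pads are 22 mm wide; open, the fingers measure 114 mm over their backs; the gripper's body (76 mm by 85 mm) begins 54 mm behind the grasp point. The pads swing forward as they close: fully open they stand 13 mm farther back than shut.
Start: joints at [61.45, 23.915, -0.59, 92.452, 0.269, 63.638, -3.037], TCP at [0.276, -0.561, 0.231] pointing down, gripper open.
Joint ranges: [-161.28, 161.28], [-22.2, 115.67], [-73.04, 71.86], [3.21, 147.25], [-68.34, 248.33], [10.77, 114.83], [-161.83, 161.83]. Speed limits (degrees/s): [108.29, 108.29, 136.94, 136.94, 172.46, 172.46, 172.46].

## Interface

Orientations are given as a 3x3 rotation matrix whose columns are the frame's x, y, z axes.
In Python, from plant import robot, viewer gives the robot as it stands.
- The arm moves only by the tool arm_command, never from a script. Its argument "series" is a list of rows, each a list of 5 numbers: the shift along the tool's x, y, z in m, then the turn about the tool's z in rad, then the opening, from -1 (shut) to 1 (fully open). In form: [[dx, dy, dz, roll, gripper], ...]. A call has 1 to 8 rows; each row shifts and turns the commanded pose from where the row before left it, along the tool's axes as they then stand; what a row does not reach is not made up. A row lasts 1/8 s, in which the tool goes at most 62.5 mm and 10.7 degrees, less where a joint would pass 70% of its speed; a pose out of reach is approached as far as the arm can. A call is refused whole if a number of a shift passes 0.0625 or a number of a turn 0.188, either way. A call with a gripper value outside its range is refused whole. The fingers move at their own pace and stop on an object; "force" is the grip in N (left out, the last holds). Time passes only in rows, so rows that do not move let the fingers close. It gives the time, the measured TCP pose, the force, the opening and the grip force at its end, in the units of the state.
- robot.observe(): the state, without advancing time (a new reading comes with each control period).
- viewer.read_camera(name): name is "scene" or "side" or "wrist"; returns the picture (480x640x3 uint8, blue, green, red); there is no depth.
- viewer.get_calibration(name): a dict with "fx", "fy", "cx", "cy" (pixels), "R" (3x3) and "t" (3): a world point X has camera coordinates R X + t; the wrist camera has in their place "hand_eye" (4x4, takes a point from camera to tool coordinates, whose origin is the TCP and whose axes are the flange's). Camera axes: x right, y down, z forward; pixel columns grow to the right and rows downward; lengths in m; the calibration is good to about 2 mm. A picture is of the moment at which its call begins: read the wrist's pose just before it. get_calibration takes no time and is no camera call.
- robot.finish_job(): hands the job in; it is judged then, once.
The state is a dict: "clock": time; "joint_positions": joint angles; "qvel": joint speeds; "joint_torque": joint torques, N m; "tcp_pos": TCP position; "tool_rot": TCP orientation; "force": force on the tool from outside, world axes, zero at the start; "torque": the same for the moment, N m; "gripper_width": finger opening in m; "grip_force": force on a finger pad.
Only numpy, scipy, OpenCV 4.12 (cv2) and the standard library are available. Lean on these libraries where they do the work, as an engineer would, in place of code of your own. Each camera call takes 0.05 s, during which the arm holds its last target. There are 200 camera calls.

## Task

Make up the two pH-meter calibration kits: into the red rack (acid samples) put one small yellow-capped buffer bottle, the red-capped buffer bottle and the slim amber dropper bottle with the black cap; into the blue rack (alkaline samples) put the other yellow-capped buffer bottle and the blue-capped buffer bottle. Each bottle goes fully down into a well of its own in that rack, any well you like; keep the bottles upright, lower them in rather than dropping them, and leave the two small beakers beside the racks and the mortar where they stand.

Things in the scene. Friction and masses are not known exactly. Their poses are not given: they have to be found in the camera images.
- yellow_a_mid (a point): White plastic buffer bottle, yellow screw cap (one of two alike: either rack, one in each), loose, upright on the bench; 37 mm across, 82 mm tall, 0.05-0.1 kg. Body 37 mm wide to about 50 mm up, then a sloping shoulder; cap 27 mm across, the top 15 mm. Best taken from above by the cap, any yaw. This point: its centre, 41 mm above its foot, z up.
- yellow_b_mid (a point): White plastic buffer bottle, yellow screw cap (one of two alike: either rack, one in each), loose, upright on the bench; 37 mm across, 82 mm tall, 0.05-0.1 kg. Body 37 mm wide to about 50 mm up, then a sloping shoulder; cap 27 mm across, the top 15 mm. Best taken from above by the cap, any yaw. This point: its centre, 41 mm above its foot, z up.
- red_buffer_mid (a point): White plastic buffer bottle, red screw cap, loose, upright on the bench; 37 mm across, 82 mm tall, 0.05-0.1 kg. Body 37 mm wide to about 50 mm up, then a sloping shoulder; cap 27 mm across, the top 15 mm. Best taken from above by the cap, any yaw. This point: its centre, 41 mm above its foot, z up.
- blue_buffer_mid (a point): White plastic buffer bottle, blue screw cap, loose, upright on the bench; 37 mm across, 82 mm tall, 0.05-0.1 kg. Body 37 mm wide to about 50 mm up, then a sloping shoulder; cap 27 mm across, the top 15 mm. Best taken from above by the cap, any yaw. This point: its centre, 41 mm above its foot, z up.
- dropper_mid (a point): Slim amber-brown dropper bottle, tall black cap, loose, upright on the bench; 34 mm across, 85 mm tall, 0.04-0.09 kg. Body with shoulder to 55 mm up; cap 25 mm across, the top 30 mm. Best taken from above by the cap, any yaw. This point: its centre, 42.5 mm above its foot, z up. (Wider amber bottles far back are not part of the job.)
- red_rack: Fixed red plastic rack for acid samples, empty, 76 x 210 x 41 mm; origin: centre of its underside, y along its row of 3 round wells, z up. Wells 53 mm wide at y = -62, 0, +62 mm (x = 0), floor 5 mm above the bench, deck top at 34 mm, end cheeks (y = +-102 mm) to 41 mm. A bottle in a well has 8 mm play all round, its cap clear above the deck; fingers closing along x have most room.
- blue_rack: Fixed blue plastic rack for alkaline samples, empty, 76 x 210 x 41 mm; origin: centre of its underside, y along its row of 3 round wells, z up. Wells 53 mm wide at y = -62, 0, +62 mm (x = 0), floor 5 mm above the bench, deck top at 34 mm, end cheeks (y = +-102 mm) to 41 mm. A bottle in a well has 8 mm play all round, its cap clear above the deck; fingers closing along x have most room.
- beaker_mid: Small glass beaker, 50 x 55 x 72 mm, between the two racks. Loose bystander, stands on the bench; origin at the centre of its underside, z up. Not to be moved.
- beaker_side: Small glass beaker, 50 x 55 x 68 mm, to the right of the racks. Loose bystander, stands on the bench; origin at the centre of its underside, z up. Not to be moved.
- mortar: Small cream porcelain mortar, 66 mm wide, 44 mm tall, to the left of the racks. Loose bystander, stands on the bench; origin at the centre of its underside, z up. Not to be moved.
Mind the look-alikes: they are no part of the job. Leave any green, purple or turquoise look-alike of the part that bears dropper_mid alone.

How it is judged (in metres and radians):
At the end, for the whole second after the job is handed in: Red rack: red-capped, amber dropper and one yellow-capped bottle; blue rack: blue-capped and other yellow-capped bottle. Each in a well (within 13 mm of the row line, 76 mm of its middle), at seated height (-7 to +6 mm), within 0.15 rad of upright, at rest, released; robot clear (((x of yellow_a_mid in the frame of red_rack between -0.013 and 0.013 m and y of yellow_a_mid in the frame of red_rack between -0.076 and 0.076 m and z of yellow_a_mid in the frame of red_rack between 0.039 and 0.052 m and x of yellow_b_mid in the frame of blue_rack between -0.013 and 0.013 m and y of yellow_b_mid in the frame of blue_rack between -0.076 and 0.076 m and z of yellow_b_mid in the frame of blue_rack between 0.039 and 0.052 m) or (x of yellow_b_mid in the frame of red_rack between -0.013 and 0.013 m and y of yellow_b_mid in the frame of red_rack between -0.076 and 0.076 m and z of yellow_b_mid in the frame of red_rack between 0.039 and 0.052 m and x of yellow_a_mid in the frame of blue_rack between -0.013 and 0.013 m and y of yellow_a_mid in the frame of blue_rack between -0.076 and 0.076 m and z of yellow_a_mid in the frame of blue_rack between 0.039 and 0.052 m)) and x of red_buffer_mid in the frame of red_rack between -0.013 and 0.013 m and y of red_buffer_mid in the frame of red_rack between -0.076 and 0.076 m and z of red_buffer_mid in the frame of red_rack between 0.039 and 0.052 m and x of dropper_mid in the frame of red_rack between -0.013 and 0.013 m and y of dropper_mid in the frame of red_rack between -0.076 and 0.076 m and z of dropper_mid in the frame of red_rack between 0.0405 and 0.0535 m and x of blue_buffer_mid in the frame of blue_rack between -0.013 and 0.013 m and y of blue_buffer_mid in the frame of blue_rack between -0.076 and 0.076 m and z of blue_buffer_mid in the frame of blue_rack between 0.039 and 0.052 m and angle between each of yellow_a_mid, yellow_b_mid, red_buffer_mid, blue_buffer_mid, dropper_mid's own z axis and vertical below 0.15 rad and linear speed of each of yellow_a, yellow_b, red_buffer, blue_buffer, dropper below 0.03 m/s and contact force between the fingers and yellow_a below 0.1 N and contact force between the fingers and yellow_b below 0.1 N and contact force between the fingers and red_buffer below 0.1 N and contact force between the fingers and blue_buffer below 0.1 N and contact force between the fingers and dropper below 0.1 N); the robot touches nothing.
It fails at once if a beaker or the mortar is shifted by more than 30 mm or tipped by more than 0.3 rad (distance of any of beaker_mid, beaker_side, mortar from where it was at the start of the episode above 0.03 m or angle between any of beaker_mid, beaker_side, mortar's own z axis and vertical above 0.3 rad).
It fails at once if a bottle is tipped by more than 0.7 rad (angle between any of yellow_a_mid, yellow_b_mid, red_buffer_mid, blue_buffer_mid, dropper_mid's own z axis and vertical above 0.7 rad).
It fails at once if a bottle is dropped or thrown: out of the fingers and faster than 0.85 m/s (a fall of about 40 mm) ((linear speed of yellow_a above 0.85 m/s and contact force between the fingers and yellow_a below 0.1 N) or (linear speed of yellow_b above 0.85 m/s and contact force between the fingers and yellow_b below 0.1 N) or (linear speed of red_buffer above 0.85 m/s and contact force between the fingers and red_buffer below 0.1 N) or (linear speed of blue_buffer above 0.85 m/s and contact force between the fingers and blue_buffer below 0.1 N) or (linear speed of dropper above 0.85 m/s and contact force between the fingers and dropper below 0.1 N)).
It also fails if it takes over 99 s, if anything falls off the work surface, if the arm or the gripper's body presses on something with over 40 N, if the wrist force passes 120 N, or if a joint passes its speed limit or range.

## Working session

There is one attempt and no reset: what is moved stays moved. The work goes in short steps, Python scripts to look and compute and a tool call to move; the robot and the scene stay as the last step left them, time stands still between calls to the robot, and variables do not carry over. Pictures are saved under pics/ and viewed, at most 14 in all, crops included, and the job is handed in when it is done.

Besides the shell and the picture viewer there is one more tool, called after "Request:" as a command line: name --pt "numbers of a row" for each row, then --argument value for the rest. arm_command: Moves the arm, as the interface text tells. Its arguments: {"type":"object","properties":{"series":{"type":"array"},"force":{"type":"number"}},"required":["series"]}

```bash
mkdir -p pics; python3 - <<'E'
from plant import robot, viewer
import cv2
s=robot.observe();print(s['clock'],s['tcp_pos'],s['tool_rot'],s['gripper_width'])
for n in("scene","side"):
    cv2.imwrite(f"pics/{n}0.png",viewer.read_camera(n));c=viewer.get_calibration(n);print(n,c)
print(viewer.get_calibration("wrist"))
E
```

```text
0.0 [ 0.27546445 -0.56060258  0.23064663] [[ 8.97467733e-01  4.41079588e-01 -6.82250943e-04]
 [ 4.41080100e-01 -8.97467042e-01  1.11958183e-03]
 [-1.18473043e-04 -1.30571588e-03 -9.99999141e-01]] 0.08551209830765219
scene {'fx': 490.13431358920104, 'fy': 490.13431358920104, 'cx': 313.60756875770517, 'cy': 237.18716403885716, 'R': array([[-0.89335943, -0.44891717,  0.01955248],
       [-0.26530795,  0.49185249, -0.82927247],
       [ 0.36265771, -0.74602581, -0.55850235]]), 't': array([0.42136979, 0.18419316, 1.06071496])}
side {'fx': 574.7535932852196, 'fy': 574.7535932852196, 'cx': 318.3838900131332, 'cy': 236.45017293322823, 'R': array([[ 9.99093619e-01, -3.75392364e-02,  2.00685384e-02],
       [ 5.03474178e-04, -4.61004483e-01, -8.87397663e-01],
       [ 4.25639168e-02,  8.86603447e-01, -4.60567738e-01]]), 't': array([-0.50131423,  0.07178995,  1.29793703])}
{'fx': 399.10587820122277, 'fy': 399.10587820122277, 'cx': 320.3703317685312, 'cy': 240.75074968595246, 'hand_eye': array([[-1.08769659e-04, -9.53346189e-01, -3.01879168e-01,
         7.73692577e-02],
       [ 9.99999553e-01,  1.79928598e-04, -9.28529966e-04,
        -2.77795580e-04],
       [ 9.39527199e-04, -3.01879134e-01,  9.53345743e-01,
        -1.44524520e-01],
       [ 0.00000000e+00,  0.00000000e+00,  0.00000000e+00,
         1.00000000e+00]])}
```

View pics/scene0.png

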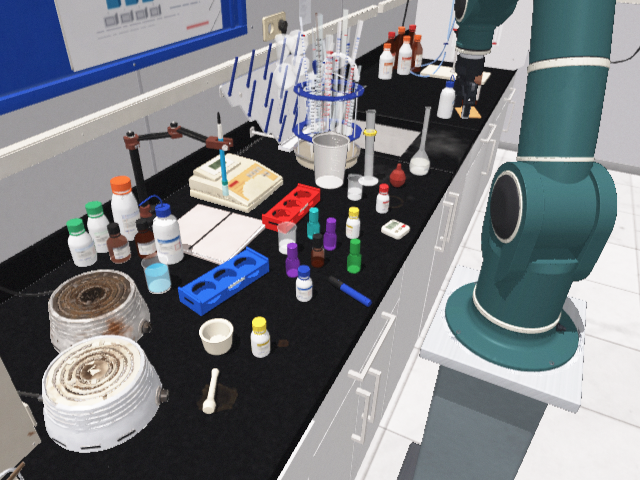

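View pics/side0.png

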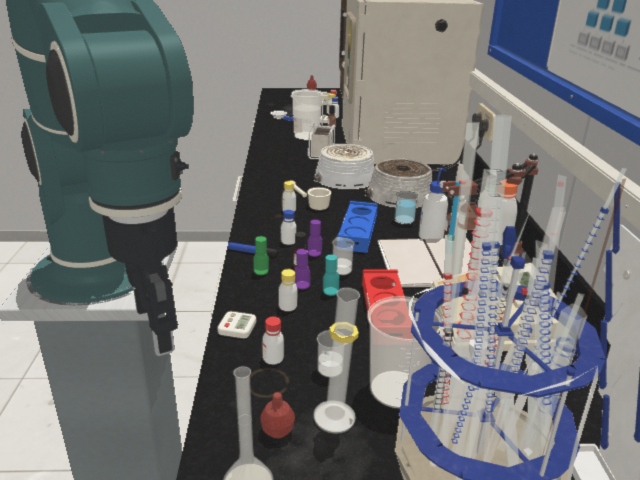

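Scene: yellow caps at (353,210) and (260,325), red cap (383,188), blue cap (304,270), mortar (216,336), beakers (287,235) and (355,185). The dropper candidates are the dark brown bottle near (317,245), the purples (331,232)/(293,258), turquoise (314,222) and green (354,255). I'll confirm in a crop.

```bash
python3 - <<'E'
import cv2
a=cv2.imread("pics/scene0.png")[170:365,170:420];cv2.imwrite("pics/c1.png",cv2.resize(a,(750,585),interpolation=cv2.INTER_CUBIC))
E
```

```text
(no output)
```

View pics/c1.png

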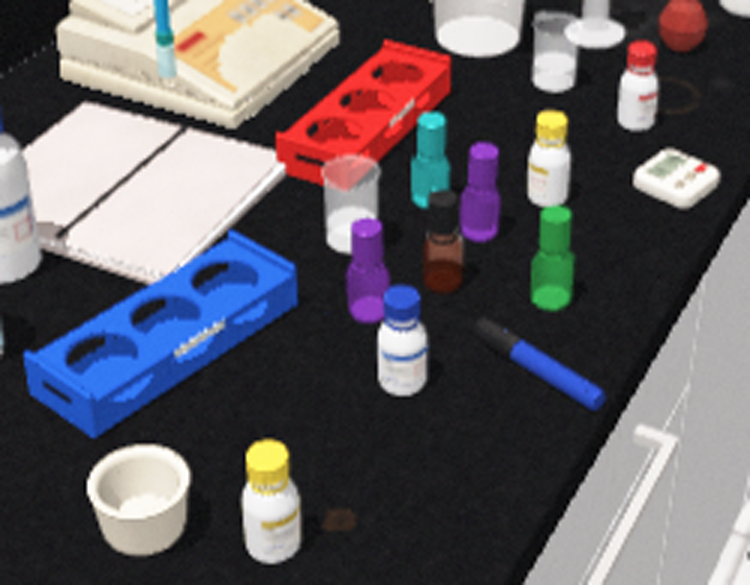

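The dropper is the brown bottle with the black cap at scene (318,245). The purple ones (331,232)/(293,258), the turquoise (314,222) and the green (354,255) are look-alikes, single-coloured throughout. Now locate everything.

```bash
cat > h.py <<'E'
import numpy as np, cv2
from plant import robot, viewer
def ray(n,uv,pose=None):
    c=viewer.get_calibration(n)
    d=np.array([(uv[0]-c['cx'])/c['fx'],(uv[1]-c['cy'])/c['fy'],1.])
    if n=="wrist":
        H=c['hand_eye'];p,R=pose
        return p+R@H[:3,3], R@H[:3,:3]@d
    return -c['R'].T@c['t'], c['R'].T@d
def plane(n,uv,z,pose=None):
    o,d=ray(n,uv,pose);return o+d*(z-o[2])/d[2]
def tri(r):
    A=0;b=0;res=[]
    for o,d in r:
        d=d/np.linalg.norm(d);P=np.eye(3)-np.outer(d,d);A=A+P;b=b+P@o
    return np.linalg.solve(A,b)
H={'yellow':(22,33,150,90),'red':(0,6,150,90),'blue':(108,122,150,60),'turq':(85,97,120,60),'purple':(130,155,120,50),'green':(50,75,120,50)}
def blobs(im,col,amin=40):
    hsv=cv2.cvtColor(im,cv2.COLOR_BGR2HSV);a,b,s,v=H[col]
    m=cv2.inRange(hsv,(a,s,v),(b,255,255))
    if col=='red': m|=cv2.inRange(hsv,(174,s,v),(180,255,255))
    n,l,st,ce=cv2.connectedComponentsWithStats(m)
    return [(int(st[i,4]),ce[i].round(1).tolist(),st[i,:4].tolist(),(l==i).astype('uint8')) for i in range(1,n) if st[i,4]>=amin]
E
python3 - <<'E'
from h import *
for n in("scene","side"):
    im=cv2.imread(f"pics/{n}0.png")
    for c in H:
        for a,ce,bb,_ in blobs(im,c):
            if bb[1]>150 and 150<bb[0]<420: print(n,c,a,ce,bb,plane(n,ce,.0745).round(3))
E
```

```text
scene yellow 85 [353.6, 211.0] [349, 207, 10, 9] [ 0.433 -0.155  0.075]
scene yellow 177 [258.7, 323.6] [252, 316, 15, 15] [0.43  0.319 0.075]
scene red 235 [397.3, 176.3] [390, 164, 16, 23] [ 0.397 -0.405  0.074]
scene red 1390 [291.8, 206.2] [262, 183, 58, 49] [ 0.588 -0.099  0.075]
scene red 81 [383.4, 187.3] [379, 183, 10, 10] [ 0.409 -0.319  0.075]
scene blue 2817 [223.4, 281.3] [178, 246, 92, 70] [0.564 0.246 0.075]
scene blue 131 [303.6, 270.5] [298, 265, 12, 12] [0.431 0.133 0.075]
scene blue 282 [355.6, 294.6] [340, 283, 32, 24] [0.299 0.154 0.075]
scene turq 322 [312.9, 222.7] [307, 207, 13, 33] [ 0.502 -0.053  0.075]
scene purple 389 [329.9, 234.5] [323, 217, 14, 34] [ 0.441 -0.024  0.075]
scene purple 406 [292.0, 260.6] [285, 243, 15, 35] [0.471 0.113 0.075]
scene green 423 [354.0, 256.7] [347, 238, 15, 36] [0.353 0.033 0.075]
side red 1078 [380.2, 284.2] [362, 269, 42, 41] [ 0.614 -0.189  0.075]
side red 185 [272.8, 323.4] [265, 317, 16, 14] [ 0.409 -0.316  0.075]
side blue 1299 [359.2, 223.9] [337, 201, 40, 52] [0.6   0.077 0.075]
side blue 124 [241.6, 246.6] [229, 243, 26, 8] [ 0.332 -0.035  0.075]
side turq 512 [330.4, 276.3] [323, 254, 16, 42] [ 0.518 -0.159  0.075]
side purple 877 [308.0, 255.4] [295, 220, 27, 69] [ 0.475 -0.074  0.075]
side green 446 [260.5, 256.6] [254, 236, 14, 39] [ 0.375 -0.079  0.075]
```

Request:
arm_command --pt "0 0 -0.05 0 1" --pt "0 0 -0.06 0 1" --pt "0 0 -0.06 0 1" --pt "0.03 -0.03 0 0 1" --pt "0.04 -0.036 0 0 1" --pt "0.04 -0.036 0 0 1" --pt "0.04 -0.036 0 0 1" --pt "0.04 -0.036 0 0 1"

```text
clock: 1.1
tcp_pos: [0.3698, -0.3191, 0.4011]
tool_rot: [[0.897, 0.441, -0.0], [0.441, -0.897, 0.0], [-0.0, -0.0, -1.0]]
force: [1.0, -1.2, 0.0]
gripper_width: 0.0855
grip_force: 0.0
```

Request:
arm_command --pt "0.04 -0.036 0 0 1" --pt "0.04 -0.036 0 0 1" --pt "0.04 -0.036 0 0 1" --pt "0.04 -0.036 0 0 1" --pt "0.04 -0.036 0 0 1" --pt "0 0 0 0 1"

```text
clock: 1.85
tcp_pos: [0.4703, -0.0675, 0.4011]
tool_rot: [[0.895, 0.446, -0.0], [0.446, -0.895, 0.001], [0.0, -0.001, -1.0]]
force: [-1.2, -0.9, 0.7]
gripper_width: 0.085
grip_force: 0.0
```

```bash
python3 - <<'E'
from h import *
s=robot.observe();im=viewer.read_camera("wrist");cv2.imwrite("pics/w1.png",im)
np.savez("w1.npz",p=s['tcp_pos'],R=s['tool_rot']);print(s['clock'],s['tcp_pos'],s['tool_rot'].round(3),s['joint_positions'],np.abs(s['qvel']).max())
E
```

```text
1.85 [ 0.47025655 -0.06746719  0.40110414] [[ 0.895  0.446 -0.   ]
 [ 0.446 -0.895  0.001]
 [ 0.    -0.001 -1.   ]] [ 29.29315037   2.19404854 -25.49231137  97.98766188   0.91116883
  80.0493256  -59.83128893] 4.211236413273338
```

View pics/w1.png

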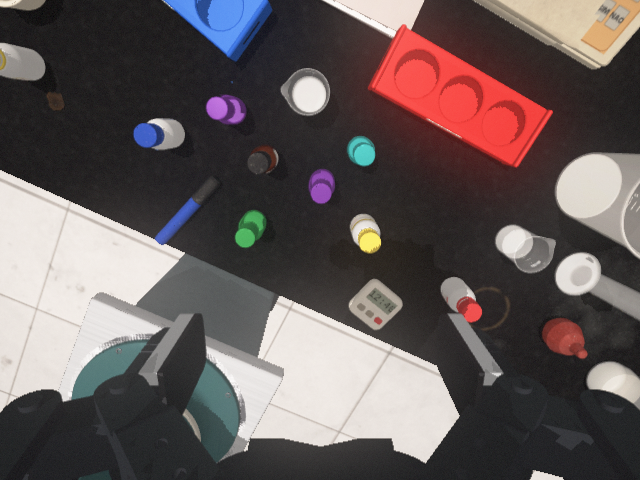

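Wrist view: red rack at (460,95) with its three wells at (416,73), (460,99), (503,125), dropper black cap at (261,160), caps yellow (370,242), red (470,309), blue (148,134), and look-alikes around.

```bash
python3 - <<'E'
from h import *
f=np.load("w1.npz");P=(f['p'],f['R']);im=cv2.imread("pics/w1.png");sc=cv2.imread("pics/scene0.png")
for c in('yellow','red','blue','turq','purple','green'):
    for a,ce,bb,m in blobs(im,c,60):
        print(c,a,ce,bb,plane("wrist",ce,.0745,P).round(4))
        if c=='red' and a>4000:
            cn=max(cv2.findContours(m,0,1)[0],key=cv2.contourArea)
            w=np.array([plane("wrist",q[0],.038,P)[:2] for q in cn],np.float32)
            r=cv2.minAreaRect(w*1000);print('rack',r)
            g=cv2.GaussianBlur(cv2.cvtColor(im,6),(3,3),0)[0:180,360:560]
            print('circ',cv2.HoughCircles(g,cv2.HOUGH_GRADIENT,1,30,param1=80,param2=18,minRadius=18,maxRadius=27))
print('wells',[plane("wrist",q,.034,P).round(3) for q in((416,73),(460,99),(503,125))])
# dropper cap: dark blob in wrist and scene
print('dropper w',plane("wrist",(261,161),.085,P).round(4))
print('dropper s',plane("scene",(317.5,241),.07).round(4), 'tri',tri([ray("wrist",(261,161),P),ray("scene",(317.5,237))]).round(4))
for a,b in(((148,134),(303.6,270.5)),((370,242),(353.6,211)),((470,309),(383.4,187.3))): print(tri([ray("wrist",a,P),ray("scene",b)]).round(4))
E
```

```text
yellow 73 [365.7, 232.6] [358, 229, 19, 11] [ 0.4399 -0.1438  0.0745]
red 12216 [458.2, 97.8] [368, 25, 185, 143] [ 0.6232 -0.1613  0.0745]
rack ((628.6129150390625, -175.41757202148438), (214.29371643066406, 79.65602111816406), 89.97857666015625)
circ [[[ 58.5  69.5  20.7]
  [101.5  97.5  22.3]
  [145.5 121.5  21.3]]]
red 408 [469.9, 309.8] [457, 298, 25, 25] [ 0.4082 -0.316   0.0745]
red 930 [562.9, 336.2] [543, 319, 44, 37] [ 0.4307 -0.4487  0.0745]
blue 3626 [224.6, 20.9] [164, 0, 108, 62] [0.5781 0.1003 0.0745]
blue 569 [147.4, 134.8] [133, 123, 30, 25] [0.4309 0.135  0.0745]
blue 486 [179.2, 217.6] [157, 198, 43, 43] [0.3553 0.0683 0.0745]
turq 661 [361.0, 150.8] [347, 136, 28, 30] [ 0.5241 -0.0919  0.0745]
purple 927 [226.1, 109.1] [206, 95, 40, 30] [0.497  0.0651 0.0745]
purple 725 [321.3, 185.7] [309, 169, 26, 35] [ 0.4674 -0.069   0.0745]
green 817 [250.1, 228.2] [235, 210, 31, 38] [ 0.3815 -0.0143  0.0745]
wells [array([ 0.632, -0.113,  0.034]), array([ 0.63 , -0.175,  0.034]), array([ 0.628, -0.239,  0.034])]
dropper w [0.4636 0.0059 0.085 ]
dropper s [0.458  0.0093 0.07  ] tri [0.4614 0.0058 0.0784]
[0.4315 0.134  0.0754]
[ 0.4323 -0.1537  0.0759]
[ 0.409  -0.3152  0.0759]
```

Request:
arm_command --pt "0 0 0 -0.18 1" --pt "0 0 0 -0.185 1" --pt "0 0 0 -0.185 1" --pt "0 0 0 -0.185 1" --pt "0 0 0 -0.185 1" --pt "0 0 0 -0.185 1" --pt "0 0 0 0 0" --pt "0 0 0 0 0"

```text
clock: 2.9
tcp_pos: [0.4694, -0.0718, 0.4012]
tool_rot: [[0.014, 1.0, -0.0], [1.0, -0.014, -0.0], [-0.0, -0.0, -1.0]]
force: [-0.1, -0.5, 0.7]
gripper_width: 0.0516
grip_force: 0.0
```

```bash
python3 - <<'E'
from h import *
s=robot.observe();im=viewer.read_camera("wrist");cv2.imwrite("pics/w2.png",im)
np.savez("w2.npz",p=s['tcp_pos'],R=s['tool_rot']);print(s['clock'],s['tcp_pos'],s['tool_rot'].round(3),s['joint_positions'],s['gripper_width'])
E
```

```text
2.9 [ 0.46937079 -0.071756    0.40121534] [[ 0.014  1.    -0.   ]
 [ 1.    -0.014 -0.   ]
 [-0.    -0.    -1.   ]] [ 30.89553964   2.20736116 -26.62652312  97.97910889   1.00578106
  80.06267945   3.28366617] 0.05161828257460177
```

View pics/w2.png

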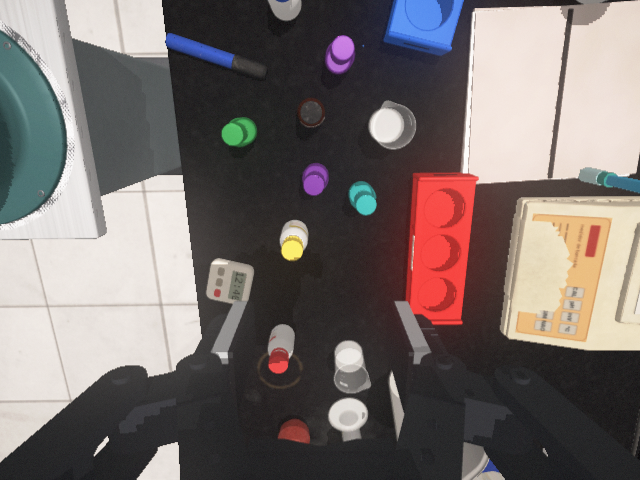

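Wrist view: dropper cap at (311,113), almost straight below the camera. Red rack wells at (446,208), (442,252), (437,294), blue rack at the top edge (425,25).

```bash
python3 - <<'E'
from h import *
f=np.load("w2.npz");P=(f['p'],f['R']);im=cv2.imread("pics/w2.png")
g=cv2.cvtColor(im,6)[90:140,285:340];
for t in(45,60): 
    cs=cv2.HoughCircles(g,3,1,30,param1=t,param2=10,minRadius=8,maxRadius=16);print(cs)
print('dropper',plane("wrist",(311,112),.085,P).round(4),plane("wrist",(311,112),.07,P).round(4))
print('wells',[plane("wrist",q,.034,P).round(3) for q in((446,208),(442,252),(437,294))])
print('bigbeaker edge',[plane("wrist",(393,375),z,P).round(3) for z in(0,.15)])
for a,ce,bb,m in blobs(im,'red',3000):
    cn=max(cv2.findContours(m,0,1)[0],key=cv2.contourArea)
    for z in(0,.041):print(cv2.minAreaRect(np.array([plane("wrist",q[0],z,P)[:2] for q in cn],np.float32)*1000))
E
```

```text
[[[25.5 21.5 10.3]]]
[[[25.5 21.5 10.3]]]
dropper [0.4601 0.0087 0.085 ] [0.4598 0.0088 0.07  ]
wells [array([ 0.633, -0.113,  0.034]), array([ 0.633, -0.174,  0.034]), array([ 0.631, -0.237,  0.034])]
bigbeaker edge [array([ 0.581, -0.394,  0.   ]), array([ 0.551, -0.284,  0.15 ])]
((638.3070678710938, -187.56114196777344), (232.65744018554688, 89.9256362915039), 89.97740173339844)
((625.6854248046875, -173.02557373046875), (215.1785125732422, 83.16970825195312), 89.97740173339844)
```

Request:
arm_command --pt "0.016 -0.0016 0.05 -0.014 0.05" --pt "0.016 -0.0016 0.05 0 0.05" --pt "0.016 -0.0016 0.05 0 0.05" --pt "0.016 -0.0016 0.05 0 0.05" --pt "0.016 -0.0016 0.05 0 0.05" --pt "0 0 0 0 0.05" --pt "0 0 0 0 0.05"

```text
clock: 3.82
tcp_pos: [0.4622, 0.0084, 0.1526]
tool_rot: [[-0.003, 1.0, 0.001], [1.0, 0.003, -0.0], [-0.0, 0.001, -1.0]]
force: [0.7, -0.9, 1.0]
gripper_width: 0.0448
grip_force: 0.0
```

```bash
python3 - <<'E'
from h import *
s=robot.observe();im=viewer.read_camera("wrist");cv2.imwrite("pics/w3.png",im)
np.savez("w3.npz",p=s['tcp_pos'],R=s['tool_rot']);print(s['clock'],s['tcp_pos'],s['tool_rot'].round(3),s['gripper_width'])
E
```

```text
3.825 [0.46221606 0.00836094 0.15263728] [[-0.003  1.     0.001]
 [ 1.     0.003 -0.   ]
 [-0.     0.001 -1.   ]] 0.044799483351612115
```

View pics/w3.png

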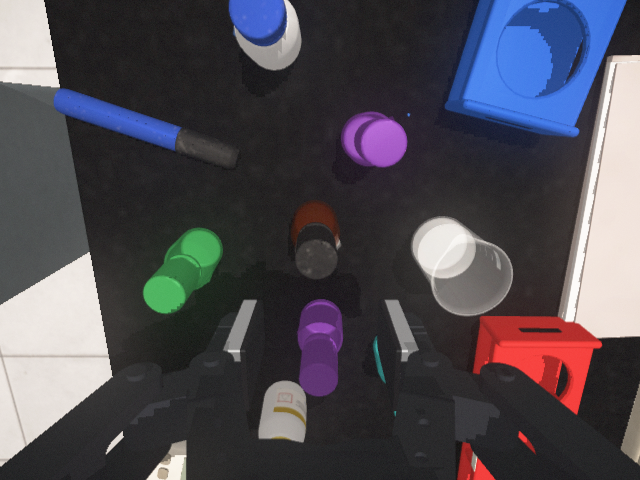

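Wrist view: dropper cap top at (317,258), centred between the fingers' columns. The first blue-rack well is at (541,48), rotated relative to the red one.

```bash
python3 - <<'E'
from h import *
f=np.load("w3.npz");P=(f['p'],f['R'])
print(plane("wrist",(316.5,258),.085,P).round(4), plane("wrist",(541,48),.034,P).round(4))
print([plane("wrist",q,.041,P).round(4) for q in((449,104),(577,132))],[plane("wrist",q,.034,P).round(4) for q in((482,0),(610,18))])
E
```

```text
[0.46   0.0087 0.085 ] [0.5943 0.1245 0.034 ]
[array([0.5401, 0.0924, 0.041 ]), array([0.6212, 0.0762, 0.041 ])] [array([0.5557, 0.1498, 0.034 ]), array([0.6322, 0.1407, 0.034 ])]
```

Request:
arm_command --pt "0 -0.002 0.04 0 0.05" --pt "0 0 0.04 0 0.05" --pt "0 0 0.013 0 0.05" --pt "0 0 0 0 -1" --pt "0 0 0 0 -1" --pt "0 0 0 0 -1" --pt "0 0 0 0 -1" --force 40

```text
clock: 4.75
tcp_pos: [0.4602, 0.0088, 0.0593]
tool_rot: [[-0.005, 1.0, 0.002], [1.0, 0.005, -0.0], [-0.0, 0.002, -1.0]]
force: [-0.2, 0.1, 11.2]
gripper_width: 0.0235
grip_force: 40.4
```

Request:
arm_command --pt "0 0 -0.02 0 -1" --pt "0 0 -0.05 0 -1" --pt "0 0 -0.05 0 -1" --pt "-0.01 0.02 -0.04 0 -1" --pt "-0.035 0.045 0 0 -1" --pt "-0.035 0.045 0 0 -1" --pt "-0.03 0.04 0 0 -1" --pt "-0.011 0.02 0 0 -1"

```text
clock: 5.75
tcp_pos: [0.6312, -0.1136, 0.2181]
tool_rot: [[-0.003, 1.0, -0.0], [1.0, 0.003, -0.0], [-0.0, -0.0, -1.0]]
force: [-0.6, 0.8, -0.4]
gripper_width: 0.0239
grip_force: 39.5
```

Request:
arm_command --pt "0 0 0.05 0 -1" --pt "0 0 0.02 0 -1" --pt "0 0 0 0 -1"

```text
clock: 6.12
tcp_pos: [0.6293, -0.1111, 0.1478]
tool_rot: [[-0.005, 1.0, -0.002], [1.0, 0.005, 0.001], [0.001, -0.002, -1.0]]
force: [0.6, 0.6, 0.0]
gripper_width: 0.0237
grip_force: 39.5
```

```bash
python3 - <<'E'
from h import *
s=robot.observe();im=viewer.read_camera("wrist");cv2.imwrite("pics/w4.png",im)
np.savez("w4.npz",p=s['tcp_pos'],R=s['tool_rot']);print(s['clock'],s['tcp_pos'],s['tool_rot'].round(3),s['gripper_width'])
E
```

```text
6.125 [ 0.62932778 -0.11106923  0.14777022] [[-0.005  1.    -0.002]
 [ 1.     0.005  0.001]
 [ 0.001 -0.002 -1.   ]] 0.023650552336264716
```

View pics/w4.png

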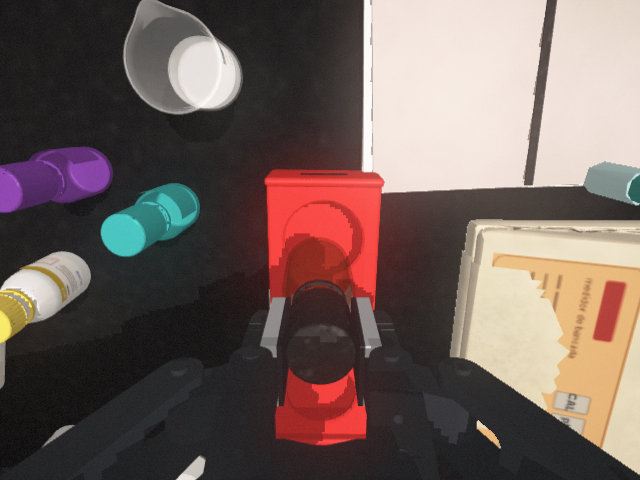

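The dropper is held upright over the first red well (rim about (320,240)). I'll check the cheek corners (265,175) and (383,175).

```bash
python3 - <<'E'
from h import *
f=np.load("w4.npz");P=(f['p'],f['R'])
for q in((265,175),(383,175),(265,185),(383,185)): print(plane("wrist",q,.041,P).round(4))
for q in((269,260),(380,260)): print(plane("wrist",q,.034,P).round(4))
print(plane("wrist",(321,203),.034,P).round(4))
E
```

```text
[ 0.594  -0.0697  0.041 ]
[ 0.6681 -0.0693  0.041 ]
[ 0.5938 -0.076   0.041 ]
[ 0.6684 -0.0756  0.041 ]
[ 0.5937 -0.1291  0.034 ]
[ 0.6702 -0.1287  0.034 ]
[ 0.6293 -0.0889  0.034 ]
```

Request:
arm_command --pt "-0.002 0.002 0.025 0 -1" --pt "0 0 0.03 0 -1" --pt "0 0 0.02 0 -1" --pt "0 0 0.008 0 -1" --pt "0 0 0 0 -1"

```text
clock: 6.8
tcp_pos: [0.6323, -0.1133, 0.0658]
tool_rot: [[-0.005, 1.0, 0.0], [1.0, 0.005, 0.0], [0.0, 0.0, -1.0]]
force: [-0.3, 0.5, 0.1]
gripper_width: 0.0237
grip_force: 39.5
```

Release gently, rise and move toward yellow_a (0.433, -0.154).

Request:
arm_command --pt "0 0 0.001 0 -0.3" --pt "0 0 0 0 -0.1" --pt "0 0 0 0 0.05" --pt "0 0 0 0 0.05" --pt "0 0 -0.04 0 0.05" --pt "0 0 -0.05 0 0.05" --pt "0 0 -0.04 0 0.05" --pt "0 0 0 0 0.05"

```text
clock: 7.8
tcp_pos: [0.6334, -0.1134, 0.1976]
tool_rot: [[-0.005, 1.0, 0.005], [1.0, 0.005, -0.001], [-0.001, 0.005, -1.0]]
force: [-0.4, 0.1, -1.2]
gripper_width: 0.0449
grip_force: 0.0
```

Request:
arm_command --pt "-0.01 -0.05 0 0 0.05" --pt "-0.01 -0.05 0 0 0.05" --pt "-0.01 -0.05 0 0 0.05" --pt "-0.01 -0.049 0 0 0.05" --pt "0 0 0.04 0 0.05" --pt "0 0 0 0 0.05"

```text
clock: 8.55
tcp_pos: [0.4316, -0.154, 0.1526]
tool_rot: [[-0.005, 1.0, -0.004], [1.0, 0.005, 0.002], [0.002, -0.004, -1.0]]
force: [0.9, 0.4, 0.8]
gripper_width: 0.0449
grip_force: 0.0
```

```bash
python3 - <<'E'
from h import *
s=robot.observe();im=viewer.read_camera("wrist");cv2.imwrite("pics/w5.png",im)
cv2.imwrite("pics/s5.png",np.hstack([cv2.resize(viewer.read_camera("scene")[160:280,230:410],(480,320)),cv2.resize(im,(320,240))[:,:].repeat(1,0) if 0 else cv2.resize(im,(320,320))]))
P=(s['tcp_pos'],s['tool_rot']);np.savez("w5.npz",p=P[0],R=P[1]);print(s['clock'],P,s['gripper_width'])
for a,ce,bb,m in blobs(im,'yellow',300): print(a,ce,bb,plane("wrist",ce,.08,P).round(4))
E
```

```text
8.55 (array([ 0.43158533, -0.15397776,  0.15258924]), array([[-0.00476995,  0.99998151, -0.0037706 ],
       [ 0.99998709,  0.00477651,  0.00173298],
       [ 0.00175096, -0.00376229, -0.99999139]])) 0.044926905028571947
```

View pics/s5.png

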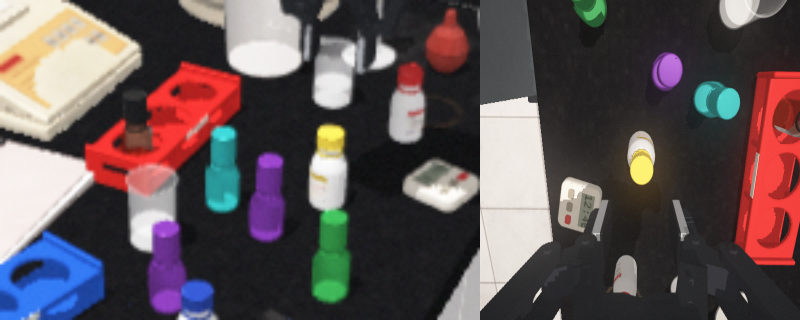

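Dropper sits upright in the red rack's first well. The yellow cap is at about (322,255) in the wrist view.

```bash
sed -i "s/'yellow':(22,33,150,90)/'yellow':(20,36,90,80)/" h.py; python3 - <<'E'
from h import *
f=np.load("w5.npz");P=(f['p'],f['R']);im=cv2.imread("pics/w5.png")
for a,ce,bb,m in blobs(im,'yellow',300): print(a,ce,bb,plane("wrist",ce,.08,P).round(4))
print(plane("wrist",(322,256),.082,P).round(4))
E
```

```text
2032 [322.7, 250.9] [299, 224, 48, 54] [ 0.4325 -0.151   0.08  ]
[ 0.4321 -0.1534  0.082 ]
```

Request:
arm_command --pt "0.001 0.001 0.04 0 0.05" --pt "0 0 0.035 0 0.05" --pt "0 0 0.012 0 0.05" --pt "0 0 0 0 -1" --pt "0 0 0 0 -1" --pt "0 0 0 0 -1" --pt "0 0 0 0 -1" --force 40

```text
clock: 9.52
tcp_pos: [0.4345, -0.1535, 0.0679]
tool_rot: [[-0.005, 1.0, 0.001], [1.0, 0.005, -0.0], [-0.0, 0.001, -1.0]]
force: [-0.1, -0.9, 4.2]
gripper_width: 0.0255
grip_force: 39.7
```

Request:
arm_command --pt "0 0 -0.02 0 -1" --pt "0 0 -0.05 0 -1" --pt "0 0 -0.05 0 -1" --pt "0 0.02 -0.03 0 -1" --pt "-0.005 0.045 0 0 -1" --pt "-0.005 0.05 0 0 -1" --pt "-0.005 0.05 0 0 -1" --pt "-0.006 0.034 0 0 -1"

```text
clock: 10.52
tcp_pos: [0.635, -0.1732, 0.217]
tool_rot: [[-0.005, 1.0, -0.0], [1.0, 0.005, 0.001], [0.001, -0.0, -1.0]]
force: [-0.7, -1.1, 0.1]
gripper_width: 0.0253
grip_force: 39.6
```

Request:
arm_command --pt "0 0 0.04 0 -1" --pt "0 0 0 0 -1"

```text
clock: 10.78
tcp_pos: [0.6317, -0.173, 0.1747]
tool_rot: [[-0.005, 1.0, -0.005], [1.0, 0.005, 0.002], [0.002, -0.005, -1.0]]
force: [-1.2, -0.5, -0.2]
gripper_width: 0.0251
grip_force: 39.6
```

Request:
arm_command --pt "-0.0015 0 0.04 0 -1" --pt "0 0 0.035 0 -1" --pt "0 0 0.018 0 -1" --pt "0 0 0.008 0 -1" --pt "0 0 0 0 -1"

```text
clock: 11.4
tcp_pos: [0.6337, -0.1749, 0.0771]
tool_rot: [[-0.005, 1.0, 0.001], [1.0, 0.005, -0.0], [-0.0, 0.001, -1.0]]
force: [-0.7, 0.3, -0.5]
gripper_width: 0.0252
grip_force: 39.7
```

```bash
python3 - <<'E'
from h import *
im=viewer.read_camera("wrist")
sc=viewer.read_camera("scene")[100:260,240:480];sd=viewer.read_camera("side")[200:420,220:500]
cv2.imwrite("pics/s6.png",np.hstack([cv2.resize(sc,(450,300)),cv2.resize(sd,(350,300))]))
E
```

```text
(no output)
```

View pics/s6.png

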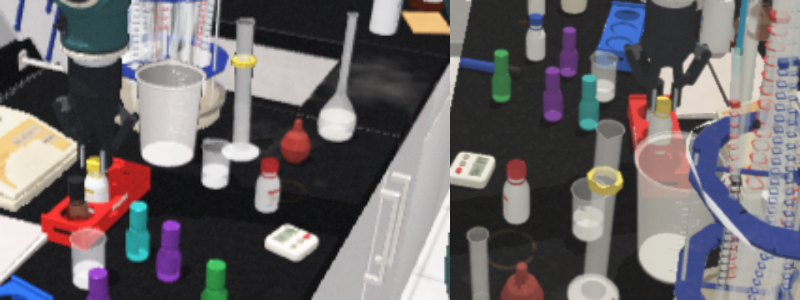

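The gripper holds the yellow bottle in the middle well, about 4 mm above the floor. The large beaker's rim is at scene (331,139) and side (397,317). I'll check its clearance to the last red well while releasing.

Request:
arm_command --pt "0 0 0.0035 0 -1" --pt "0 0 0 0 -1" --pt "0 0 0 0 -0.3" --pt "0 0 0 0 0.05" --pt "0 0 0 0 0.05" --pt "0 0 -0.05 0 0.05" --pt "0 0 -0.05 0 0.05" --pt "0 -0.02 -0.03 0 0.05"

```text
clock: 12.55
tcp_pos: [0.6142, -0.1746, 0.2052]
tool_rot: [[-0.006, 1.0, 0.003], [1.0, 0.006, -0.0], [-0.0, 0.003, -1.0]]
force: [-0.7, -0.8, -1.1]
gripper_width: 0.045
grip_force: 0.0
```

```bash
python3 - <<'E'
from h import *
c=tri([ray("scene",(331.2,139.5)),ray("side",(397,317))]);print(c.round(3))
for u in(312,350.5): print(plane("scene",(u,139.5),c[2]).round(3))
for v in(133,145): print(plane("scene",(331,v),c[2]).round(3))
print(plane("scene",(329,180),0).round(3))
E
```

```text
[ 0.611 -0.398  0.148]
[ 0.668 -0.373  0.148]
[ 0.565 -0.431  0.148]
[ 0.639 -0.449  0.148]
[ 0.599 -0.363  0.148]
[ 0.625 -0.417  0.   ]
```

Request:
arm_command --pt "0 -0.045 0 0 0.05" --pt "0 -0.055 0 0 0.05" --pt "0 -0.055 0 0 0.05" --pt "-0.03 -0.04 0 0 0.05" --pt "-0.045 -0.01 0 0 0.05" --pt "-0.045 0 0 0 0.05" --pt "-0.02 0 0.05 0 0.05" --pt "0 0 0 0 0.05"

```text
clock: 13.55
tcp_pos: [0.4072, -0.3161, 0.15]
tool_rot: [[-0.003, 1.0, -0.004], [1.0, 0.003, 0.003], [0.003, -0.004, -1.0]]
force: [-0.1, 1.0, 0.3]
gripper_width: 0.0447
grip_force: 0.0
```

```bash
python3 - <<'E'
from h import *
print('cyl',plane("scene",(368.5,180),0).round(3))
s=robot.observe();im=viewer.read_camera("wrist");cv2.imwrite("pics/w7.png",im)
P=(s['tcp_pos'],s['tool_rot']);print(s['clock'],P[0],P[1].round(3))
for a,ce,bb,m in blobs(im,'red',300): print(a,ce,bb,plane("wrist",ce,.08,P).round(4))
E
```

```text
cyl [ 0.511 -0.479  0.   ]
13.55 [ 0.40722769 -0.3160761   0.15003627] [[-0.003  1.    -0.004]
 [ 1.     0.003  0.003]
 [ 0.003 -0.004 -1.   ]]
8028 [615.0, 107.2] [577, 0, 63, 187] [ 0.5566 -0.2341  0.08  ]
1974 [322.2, 253.9] [299, 227, 47, 54] [ 0.4079 -0.3139  0.08  ]
1836 [334.9, 423.6] [305, 400, 62, 46] [ 0.4167 -0.432   0.08  ]
```

Request:
arm_command --pt "0 0.001 0.04 0 0.05" --pt "0 0 0.035 0 0.05" --pt "0 0 0.01 0 0.05" --pt "0 0 0 0 -1" --pt "0 0 0 0 -1" --pt "0 0 0 0 -1" --pt "0 0 0 0 -1" --force 40

```text
clock: 14.48
tcp_pos: [0.4106, -0.3165, 0.069]
tool_rot: [[-0.005, 1.0, 0.001], [1.0, 0.005, -0.001], [-0.001, 0.001, -1.0]]
force: [-1.4, 0.9, 10.2]
gripper_width: 0.0251
grip_force: 40.1
```

Request:
arm_command --pt "0 0 -0.02 0 -1" --pt "0 0 -0.05 0 -1" --pt "0 0 -0.05 0 -1" --pt "0.02 0 -0.04 0 -1" --pt "0.04 0.02 0 0 -1" --pt "0.02 0.045 0 0 -1" --pt "0 0.05 0 0 -1" --pt "0 0.05 0 0 -1"

```text
clock: 15.48
tcp_pos: [0.5761, -0.235, 0.2286]
tool_rot: [[-0.005, 1.0, 0.001], [1.0, 0.005, -0.001], [-0.001, 0.001, -1.0]]
force: [-0.6, -0.6, -0.7]
gripper_width: 0.0253
grip_force: 39.5
```

Request:
arm_command --pt "0 0.05 0 0 -1" --pt "0 0.007 0.03 0 -1" --pt "0 0 0.03 0 -1" --pt "0 0 0 0 -1"

```text
clock: 15.98
tcp_pos: [0.6305, -0.2346, 0.1662]
tool_rot: [[-0.005, 1.0, -0.003], [1.0, 0.005, 0.001], [0.001, -0.003, -1.0]]
force: [0.5, -0.4, -0.6]
gripper_width: 0.0256
grip_force: 39.6
```

Request:
arm_command --pt "-0.001 0 0.04 0 -1" --pt "0 0 0.03 0 -1" --pt "0 0 0.015 0 -1" --pt "0 0 0.006 0 -1" --pt "0 0 0 0 -1"

```text
clock: 16.6
tcp_pos: [0.6321, -0.236, 0.0778]
tool_rot: [[-0.005, 1.0, 0.001], [1.0, 0.005, -0.0], [-0.0, 0.001, -1.0]]
force: [-0.7, 0.2, -1.0]
gripper_width: 0.0251
grip_force: 39.7
```

Request:
arm_command --pt "0 0 0.0035 0 -1" --pt "0 0 0 0 -1" --pt "0 0 0 0 -0.3" --pt "0 0 0 0 0.05" --pt "0 0 0 0 0.05" --pt "0 0 -0.05 0 0.05" --pt "0 0 -0.05 0 0.05" --pt "0.02 -0.01 -0.04 0 0.05"

```text
clock: 17.6
tcp_pos: [0.6216, -0.2169, 0.2151]
tool_rot: [[-0.003, 1.0, 0.001], [1.0, 0.003, -0.001], [-0.001, 0.001, -1.0]]
force: [-0.3, 0.2, -0.3]
gripper_width: 0.0453
grip_force: 0.0
```

Request:
arm_command --pt "0.05 -0.027 0 0 0.05" --pt "0.05 -0.027 0 0 0.05" --pt "0.05 -0.027 0 0 0.05" --pt "0.05 -0.027 0 0 0.05" --pt "0.05 -0.027 0 0 0.05" --pt "0.05 -0.027 0 0 0.05" --pt "0.05 -0.027 0.01 0 0.05" --pt "0 0 0.05 0 0.05"

```text
clock: 18.6
tcp_pos: [0.4309, 0.1366, 0.155]
tool_rot: [[-0.01, 1.0, 0.006], [1.0, 0.01, 0.001], [0.001, 0.006, -1.0]]
force: [2.4, -1.2, -0.7]
gripper_width: 0.0449
grip_force: 0.0
```

Request:
arm_command --pt "0 0 0 0 0.05"

```text
clock: 18.73
tcp_pos: [0.429, 0.133, 0.1516]
tool_rot: [[-0.006, 1.0, -0.005], [1.0, 0.006, -0.001], [-0.0, -0.005, -1.0]]
force: [0.2, -1.5, 0.7]
gripper_width: 0.0451
grip_force: 0.0
```

```bash
cat >loc.py <<'E'
from h import *
import sys
col,n=sys.argv[1:3]
s=robot.observe();im=viewer.read_camera("wrist");cv2.imwrite(f"pics/{n}.png",im)
P=(s['tcp_pos'],s['tool_rot']);np.savez(n,p=P[0],R=P[1]);print(s['clock'],P[0],P[1].round(3))
for a,ce,bb,m in blobs(im,col,300): print(a,ce,bb,plane("wrist",ce,.08,P).round(4))
E
python3 loc.py blue w8
```

```text
18.725 [0.42902316 0.13299324 0.15158723] [[-0.006  1.    -0.005]
 [ 1.     0.006 -0.001]
 [-0.    -0.005 -1.   ]]
32156 [572.7, 169.1] [473, 0, 167, 319] [0.5635 0.1836 0.08  ]
1615 [325.0, 254.9] [302, 231, 47, 47] [0.4312 0.1338 0.08  ]
2302 [185.2, 285.8] [132, 262, 109, 50] [0.3489 0.1138 0.08  ]
```

View pics/w8.png

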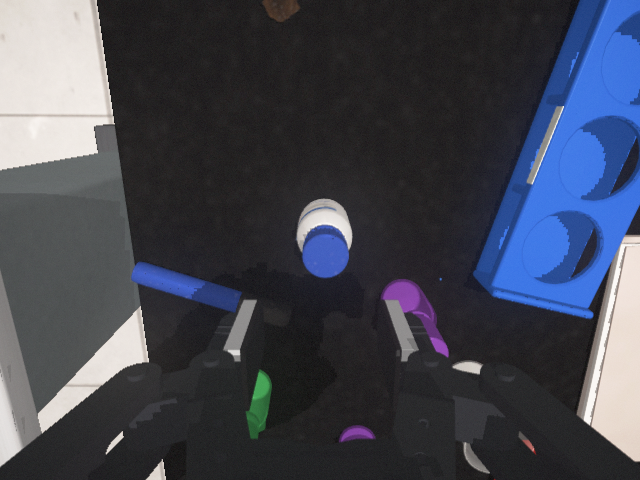

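The blue cap is at (325,253), well centred. Blue rack wells at (563,247), (599,157), and the purple neighbour is clear of the fingers.

Request:
arm_command --pt "0 0.002 0.04 0 0.05" --pt "0 0 0.035 0 0.05" --pt "0 0 0.011 0 0.05" --pt "0 0 0 0 -1" --pt "0 0 0 0 -1" --pt "0 0 0 0 -1" --pt "0 0 0 0 -1" --force 40

```text
clock: 19.65
tcp_pos: [0.4335, 0.1334, 0.0684]
tool_rot: [[-0.005, 1.0, 0.002], [1.0, 0.005, 0.0], [0.0, 0.002, -1.0]]
force: [-1.1, -0.2, 10.4]
gripper_width: 0.0251
grip_force: 40.1
```

```bash
python3 - <<'E'
from h import *
f=np.load("w8.npz");P=(f['p'],f['R'])
for q in((563,247),(599,157),(641,58)): print(plane("wrist",q,.034,P).round(4))
for q in((475,277),(491,293),(592,315)): print(plane("wrist",q,.041,P).round(4))
E
```

```text
[0.5959 0.1244 0.034 ]
[0.6075 0.1856 0.034 ]
[0.6199 0.2441 0.034 ]
[0.5351 0.1045 0.041 ]
[0.5477 0.0926 0.041 ]
[0.6216 0.0761 0.041 ]
```

Request:
arm_command --pt "0 0 -0.02 0 -1" --pt "0 0 -0.05 0 -1" --pt "0 0 -0.04 0 -1" --pt "0 0.03 -0.02 0 -1" --pt "-0.003 0.045 0 0 -1" --pt "-0.003 0.05 0 0 -1" --pt "-0.003 0.036 0.02 0 -1" --pt "0 0 0.02 0 -1"

```text
clock: 20.65
tcp_pos: [0.5955, 0.1244, 0.1566]
tool_rot: [[-0.003, 1.0, 0.0], [1.0, 0.003, 0.001], [0.001, 0.0, -1.0]]
force: [-0.7, 0.1, -1.0]
gripper_width: 0.0254
grip_force: 39.6
```

Request:
arm_command --pt "0 0 0 0 -1"

```text
clock: 20.78
tcp_pos: [0.5925, 0.125, 0.1562]
tool_rot: [[-0.005, 1.0, -0.003], [1.0, 0.005, -0.0], [-0.0, -0.003, -1.0]]
force: [0.3, 1.6, -0.1]
gripper_width: 0.025
grip_force: 39.6
```

```bash
python3 loc.py blue w9
```

```text
20.775 [0.59247996 0.12498507 0.15617225] [[-0.005  1.    -0.003]
 [ 1.     0.005 -0.   ]
 [-0.    -0.003 -1.   ]]
30328 [352.2, 122.3] [259, 0, 191, 289] [0.6086 0.1988 0.08  ]
647 [13.7, 283.2] [0, 268, 35, 31] [0.4078 0.1049 0.08  ]
1395 [319.9, 317.4] [288, 301, 62, 35] [0.5921 0.0832 0.08  ]
```

View pics/w9.png

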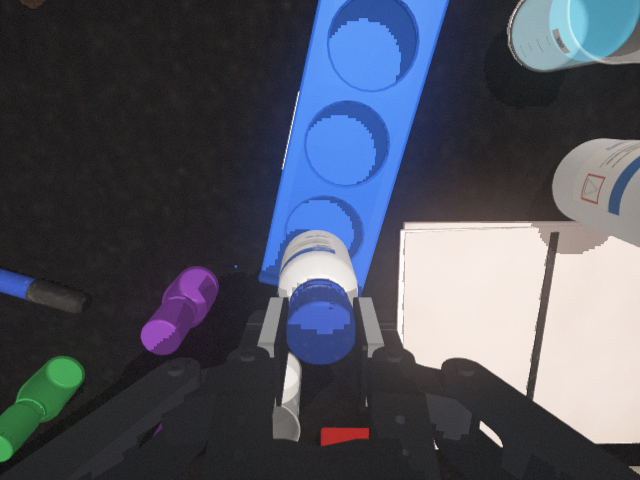

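The bottle hangs upright above the near blue well. Well rims are at (374,43), (347,143), and the near one at about (322,238).

```bash
python3 - <<'E'
from h import *
f=np.load("w9.npz");P=(f['p'],f['R'])
a,b=[plane("wrist",q,.034,P) for q in((374,43),(347,143))]
print(a.round(4),b.round(4),(2*b-a).round(4),np.linalg.norm(a-b))
E
```

```text
[0.6239 0.2441 0.034 ] [0.609  0.1851 0.034 ] [0.5942 0.126  0.034 ] 0.06088306566077084
```

Request:
arm_command --pt "0 0.0025 0.03 0 -1" --pt "0 0 0.03 0 -1" --pt "0 0 0.015 0 -1" --pt "0 0 0.006 0 -1" --pt "0 0 0 0 -1"

```text
clock: 21.45
tcp_pos: [0.5965, 0.1251, 0.077]
tool_rot: [[-0.005, 1.0, 0.001], [1.0, 0.005, 0.0], [0.0, 0.001, -1.0]]
force: [0.1, 1.2, -0.9]
gripper_width: 0.0249
grip_force: 39.6
```

Request:
arm_command --pt "0 -0.001 0.0032 0 -1" --pt "0 0 0 0 -1" --pt "0 0 0 0 -0.3" --pt "0 0 0 0 0.05" --pt "0 0 0 0 0.05" --pt "0 0 -0.05 0 0.05" --pt "0 0 -0.05 0 0.05" --pt "0.01 -0.015 -0.02 0 0.05"

```text
clock: 22.45
tcp_pos: [0.5815, 0.1347, 0.1958]
tool_rot: [[-0.003, 1.0, 0.003], [1.0, 0.003, 0.001], [0.001, 0.003, -1.0]]
force: [0.1, 0.4, -0.3]
gripper_width: 0.0448
grip_force: 0.0
```

Request:
arm_command --pt "0.04 -0.035 0 0 0.05" --pt "0.045 -0.038 0 0 0.05" --pt "0.045 -0.038 0 0 0.05" --pt "0.045 -0.035 0 0 0.05" --pt "0.009 -0.004 0.04 0 0.05" --pt "0 0 0 0 0.05"

```text
clock: 23.2
tcp_pos: [0.4278, 0.3179, 0.1515]
tool_rot: [[-0.007, 1.0, -0.003], [1.0, 0.007, -0.002], [-0.002, -0.003, -1.0]]
force: [0.4, -0.8, 0.3]
gripper_width: 0.0447
grip_force: 0.0
```

```bash
python3 loc.py yellow w10
```

```text
23.2 [0.42781093 0.31793599 0.15149928] [[-0.007  1.    -0.003]
 [ 1.     0.007 -0.002]
 [-0.002 -0.003 -1.   ]]
2026 [325.3, 250.2] [302, 223, 48, 54] [0.4302 0.3215 0.08  ]
```

View pics/w10.png

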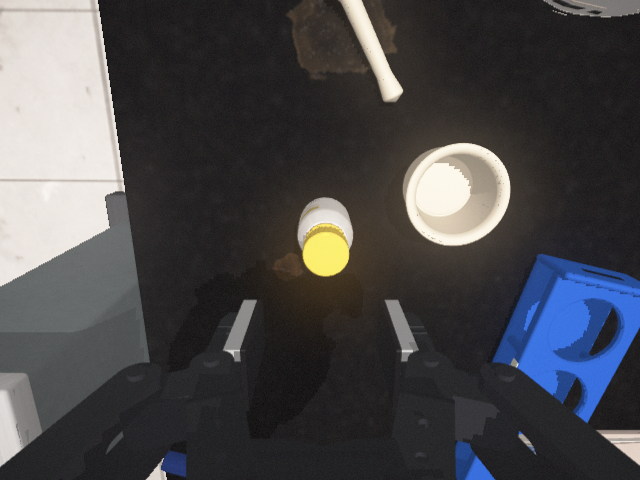

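The yellow cap is at (325,250) and the mortar at (457,195) is clear. Grasp, lift and carry to the far blue well (0.621, 0.245).

Request:
arm_command --pt "0.0015 0.0025 0.04 0 0.05" --pt "0 0 0.035 0 0.05" --pt "0 0 0.011 0 0.05" --pt "0 0 0 0 -1" --pt "0 0 0 0 -1" --pt "0 0 0 0 -1" --pt "0 0 0 0 -1" --force 40

```text
clock: 24.12
tcp_pos: [0.4324, 0.3201, 0.0681]
tool_rot: [[-0.005, 1.0, 0.001], [1.0, 0.005, 0.001], [0.001, 0.001, -1.0]]
force: [0.1, -0.6, 8.9]
gripper_width: 0.0254
grip_force: 40.1
```

Request:
arm_command --pt "0 0 -0.02 0 -1" --pt "0 0 -0.05 0 -1" --pt "0 0 -0.05 0 -1" --pt "-0.01 0.02 -0.02 0 -1" --pt "-0.015 0.045 0 0 -1" --pt "-0.018 0.05 0 0 -1" --pt "-0.018 0.05 0 0 -1" --pt "-0.0135 0.024 0.02 0 -1"

```text
clock: 25.12
tcp_pos: [0.624, 0.245, 0.1892]
tool_rot: [[-0.003, 1.0, 0.003], [1.0, 0.003, 0.001], [0.001, 0.003, -1.0]]
force: [-0.4, 0.6, -0.9]
gripper_width: 0.025
grip_force: 39.6
```

Request:
arm_command --pt "0 0 0.025 0 -1" --pt "0 0 0 0 -1"

```text
clock: 25.38
tcp_pos: [0.6204, 0.2457, 0.1617]
tool_rot: [[-0.005, 1.0, -0.003], [1.0, 0.005, -0.0], [-0.0, -0.003, -1.0]]
force: [0.4, 0.3, -0.5]
gripper_width: 0.0251
grip_force: 39.6
```

Request:
arm_command --pt "0 0 0.035 0 -1" --pt "0 0 0.03 0 -1" --pt "0 0 0.015 0 -1" --pt "0 0 0.006 0 -1" --pt "0 0 0 0 -1"

```text
clock: 26.0
tcp_pos: [0.6215, 0.2464, 0.0771]
tool_rot: [[-0.005, 1.0, 0.001], [1.0, 0.005, 0.0], [0.0, 0.001, -1.0]]
force: [-0.4, -0.5, -0.3]
gripper_width: 0.0251
grip_force: 39.6
```

Request:
arm_command --pt "0 0 0.0032 0 -1" --pt "0 0 0 0 -1" --pt "0 0 0 0 -0.3" --pt "0 0 0 0 0.05" --pt "0 0 0 0 0.05" --pt "0 0 -0.05 0 0.05" --pt "0 0 -0.05 0 0.05" --pt "0 -0.02 -0.05 0 0.05"

```text
clock: 27.0
tcp_pos: [0.6015, 0.2457, 0.2243]
tool_rot: [[-0.004, 1.0, -0.0], [1.0, 0.004, 0.0], [0.0, -0.0, -1.0]]
force: [-0.3, 0.3, 0.4]
gripper_width: 0.0452
grip_force: 0.0
```

Request:
arm_command --pt "-0.02 -0.04 -0.05 0 0.05" --pt "-0.04 -0.04 -0.05 0 0.05" --pt "-0.05 -0.04 0 0 0.05" --pt "-0.05 0 0 0 0.05" --pt "-0.05 0 0 0 0.05" --pt "-0.03 0 0 0 0.05" --pt "0 0 0 0 0.05" --pt "0 0 0 0 0.05"

```text
clock: 28.0
tcp_pos: [0.4929, 0.0157, 0.311]
tool_rot: [[-0.006, 1.0, 0.0], [1.0, 0.006, 0.0], [0.0, 0.0, -1.0]]
force: [-0.7, 0.7, -0.0]
gripper_width: 0.045
grip_force: 0.0
```

```bash
python3 loc.py yellow w11; python3 - <<'E'
from h import *
sc=viewer.read_camera("scene")[160:340,160:400];sd=viewer.read_camera("side")[170:370,260:420]
cv2.imwrite("pics/s11.png",np.hstack([cv2.resize(sc,(480,360),interpolation=2),cv2.resize(sd,(288,360),interpolation=2)]))
E
```

```text
28.0 [0.49287293 0.01571049 0.31096441] [[-0.006  1.     0.   ]
 [ 1.     0.006  0.   ]
 [ 0.     0.    -1.   ]]
```

View pics/s11.png

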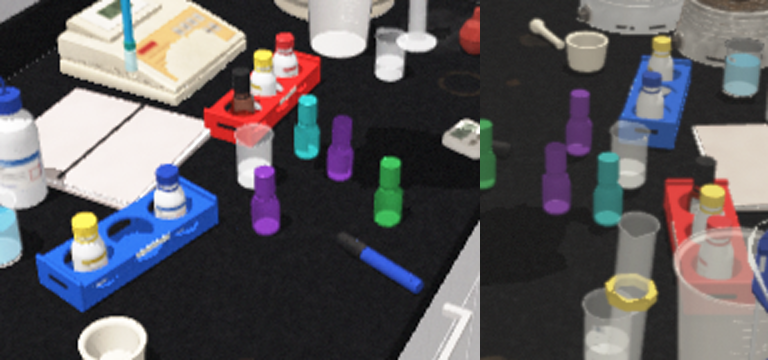

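All five stand upright: dropper, yellow and red in the red rack, yellow and blue in the blue rack. The beakers and mortar have not moved. One numeric check, then hand-in.

```bash
python3 - <<'E'
from h import *
im=viewer.read_camera("scene")
for c in('yellow','red','blue'):
    for a,ce,bb,_ in blobs(im,c,40):
        if 180<bb[0]<320 and a<250 and bb[1]>150: print(c,a,ce,plane("scene",ce,.0795).round(4))
print(plane("scene",(160+241/2,160+79/2),.075).round(4))
E
```

```text
yellow 124 [244.5, 174.2] [ 0.7964 -0.1886  0.0795]
yellow 90 [291.0, 189.2] [ 0.6315 -0.1734  0.0795]
yellow 174 [202.0, 272.7] [0.6177 0.2482 0.0795]
red 69 [302.0, 179.7] [ 0.6315 -0.2394  0.0795]
[ 0.6323 -0.1156  0.075 ]
```

```bash
python3 -c "
from plant import robot
print(robot.finish_job())"
```

```text
the job is handed in; nothing more can be done
None
```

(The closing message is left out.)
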